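# Level the coffee bar shelf with the spirit level

### The arm

A 6-joint arm with a two-finger parallel gripper is mounted at the origin on the work surface. World frame = base frame: x ahead of the robot, y to its left, z up, the work surface at z = 0. Lengths are in m, angles in rad, forces in N, time in s.
With the tool pointing down it reaches from about 0.35 to 0.85 m from the base axis. Payload 8.1 kg.
Tool frame: the origin (TCP) lies between the finger pads; the fingertips stand 11 mm ahead of it and the grasp point (between the pads) lies 8 mm behind it (robot.tips_ahead is the distance from the TCP to the fingertips, in m); z points along the fingers, y is the line along which they close (so a half turn about z gives the same grasp; the last joint's range is limited). The gripper opens to 93 mm and grips with 3 to 60 N. Pads are 15 mm wide; open, the fingers measure 128 mm over their backs; the gripper's body (75 mm by 188 mm) begins 65 mm behind the grasp point.
Start: joints at [-1.234, 0.13, 1.488, -0, 1.523, -0.085], TCP at [0.246, -0.547, 0.23] pointing down, gripper open.
Joint ranges: [-2.96, 2.96], [-0.89, 2.26], [0.02, 2.5], [-1.34, 4.48], [0, 2.73], [-2.66, 2.66]. Speed limits (rad/s): [2.39, 2.39, 2.79, 3.14, 3.14, 3.14].

### API

Orientations are given as a rotation vector (axis times angle).
In Python, from plant import robot gives the robot as it stands. The module is installed in compiled form; this text tells all that it offers.
- The arm moves only by the tool move_arm, never from a script. Its argument "deltas" is one flat list of numbers, 7 for each row, row after row: the shift along the tool's x, y, z in m, then the turn, a rotation vector about the tool's x, y, z in rad, then the opening, from 0 (shut) to 1 (fully open). A call has 1 to 12 rows; each row is the pose to reach, as a shift and turn from the pose commanded when the call began, along the tool's axes at that moment; what a row does not reach only later rows make up. A row lasts 1/8 s, in which the tool goes at most 62.5 mm and 10.7 degrees, less where a joint would pass 70% of its speed; a pose out of reach is approached as far as the arm can. A call with a gripper value outside its range is refused whole. The fingers move at their own pace and stop on an object; "squeeze" is the grip in N (left out, the last holds). Time passes only in rows, so rows that repeat a pose let the fingers close. It gives the time, the measured TCP pose, the force, the opening and the grip force at its end, in the units of the state.
- robot.read_state(): the state, without advancing time (a new reading comes with each control period).
- robot.read_camera(name): name is "scene" or "top"; returns (picture, depth): 384x512x3 uint8, red, green, blue; 384x512 float32, m along the optical axis (not along the pixel's ray), 0 where there is no reading.
- robot.camera_model(name): a dict with "K" (3x3 intrinsics, pixels), "k1" (the pictures are not rectified: a ray, as slopes to the right and down, at radius r is drawn at 1 + k1 r^2 times it, then the intrinsics apply), "R" (3x3) and "t" (3): a world point X has camera coordinates R X + t. Camera axes: x right, y down, z forward; pixel columns grow to the right and rows downward; lengths in m; the calibration is good to about 2 mm. A picture is of the moment at which its call begins. camera_model takes no time and is no camera call.
- robot.close_job(): hands the job in; it is judged then, once.
Trained networks look in the newest picture that a camera, given by its name, has taken for a name from the list of things; names that differ only in an ending like _2 or _b are one class to them, and where a whole thing is asked for, a point or a joint stands for the part that bears it (a point fixed in the world has none). Each returns a list of dicts, best first, with "confidence" (0 to 1); they miss things now and then, are a little off and sometimes report something else, mostly with a low value. They report only what shows in the picture. A call takes as long as a camera call. They do not tell look-alikes from the thing itself.
- robot.recognise(camera, label): "uv" ([column, row] in pixels, amid what is visible of it).
The state is a dict: "t": time; "q": joint angles; "dq": joint speeds; "joint_torque": joint torques, N m; "tool_pos": TCP position; "orientation": TCP orientation; "force": force on the tool from outside, world axes, zero at the start; "wrist_torque": the same for the moment, N m; "opening": finger opening in m; "gripper_force": force on a finger pad.
Only numpy, scipy, OpenCV 4.12 (cv2) and the standard library are available. Lean on these libraries where they do the work, as an engineer would, in place of code of your own. Each camera call takes 0.05 s, during which the arm holds its last target. There are 200 camera calls.

### The job

Pull the yellow spirit level up out of its sprung charging dock, set it upright on the middle of the tilted metal shelf, lengthwise along the shelf, and let go of it. Then turn the red-handled levelling foot at the shelf's low end until the bubble sits between the two black lines. Finish holding: end with the fingers pressing the level firmly down onto the shelf, bubble still between the lines, and keep pressing; do not knock or shift the other bar things.

Things in the scene. Friction and masses are not known exactly. Their poses are not given: they have to be found in the camera images.
- level: Yellow spirit level, a bar 170 long (x), 26 wide (y), 38 high (z up), 0.22 kg; origin at the centre of its underside. A green window 64 long in its top shows a white bubble between or beside two black lines 20 apart. Solid top faces at height 38 lie 32 to 78 each side of its middle. Grip it across its width at the middle. Starts in the dock. Either end may point to the foot.
- bubble (a joint): White bubble, 12 long, in the level's green window: its distance in m from the middle, positive towards the level's +x end. It floats to the higher end, about 0.30 m per rad of slope (stops at 0.022), and takes about 1.5 s to settle. Between the black lines means within 3 mm of 0.
- dock: Black dock: base plate 230 (x) x 62, 10 thick, on which the level stands; origin at its underside's centre. A grey tower 46 high at each end holds a sprung brass nose that clicks into the groove in the level's end: pull the level straight up, 10 to 15 N in all. Grey cheeks 20 high beside the level 58 to 78 from its middle; the middle is free for fingers. Fixed.
- shelf: Aluminium shelf plate 230 long (x), 110 wide (y), 5 thick. Origin on the hinge at its high end, 55 above the work surface; the plate runs from there to -x, with a narrow tongue on to the foot. It starts with the -x (foot) end low by 0.02 to 0.065 rad. Its z axis is square to the plate.
- shelf_mid (a point): Point at the middle of the shelf plate's top face (axes as the shelf): where the level's underside goes, with the level's x along the shelf's x. About 50 to 60 above the work surface.
- foot_grip (a point): Grip point of the levelling foot, on its upright axis, 103 above the work surface: red bar grip 46 long (this point's x), 14 wide (y), 30 high, its top 6 above this point; a black disc of radius 21 lies from 23 below this point down. The axis is 165 from the shelf's middle, 50 beyond the plate's end. The bar turns with the foot.
- foot (a joint): Turning angle of the levelling foot in rad, 0 to 4.0, growing clockwise seen from above. Each rad clockwise raises the shelf's foot end by 0.025 rad (steep thread); it needs about 0.8 to 2.5 rad, different each time because the bench under the stand leans. Stays where it is left; also under pressing; turns with about 0.2 N m.
- tamper: Dark steel coffee tamper, 58 across, 86 high; a bystander, leave alone. Origin under its middle.
- saucers: Stack of white saucers, 140 across, 34 high; a bystander, leave alone. Origin under its middle.
- spoon: Metal spoon lying flat; a bystander, leave alone. Origin under its middle.
- pitcher: Steel milk pitcher, 80 across, 95 high; a bystander, leave alone. Origin under its middle.
- cup: White coffee cup, 72 across, 58 high; a bystander, leave alone. Origin under its middle.
- syrup: Amber syrup bottle, 68 across, 200 high; a bystander, leave alone. Origin under its middle.
- portafilter: Steel portafilter, 78 across, 36 high, black handle to -y, 175 long from its middle; a bystander, leave alone. Origin under its middle.
There are look-alikes about, which are no part of the job. There is more than one size of the level; the job needs the smallest.

How it is judged:
On the way, in this order (a step that is already met when the one before it is completed fails the run):
1. the level is out of the dock, lies flat and lengthwise on the middle of the shelf, and is let go (x of level in the frame of shelf_mid between -0.06 and 0.06 m and y of level in the frame of shelf_mid between -0.04 and 0.04 m and z of level in the frame of shelf_mid between -0.006 and 0.006 m and angle between the z axis of level and the z axis of shelf, either way round below 0.03 rad and angle between the x axis of level and the x axis of shelf, either way round below 0.2 rad and contact force between the fingers and level below 0.3 N), for 0.3 s.
2. the foot is turned until the shelf is level within 0.01 rad (angle between shelf's own z axis and vertical below 0.01 rad), for 0.3 s.
At the end, for the whole second after the job is handed in: The level lies flat on the shelf, within 60 mm of its middle lengthwise, 40 mm across and 0.2 rad; bubble within 3 mm of the middle, shelf level within 0.0115 rad; fingers push the level with over 3 N and the level presses the shelf with over 6 N (own weight about 2 N), through the last second (x of level in the frame of shelf_mid between -0.06 and 0.06 m and y of level in the frame of shelf_mid between -0.04 and 0.04 m and z of level in the frame of shelf_mid between -0.006 and 0.006 m and angle between the z axis of level and the z axis of shelf, either way round below 0.03 rad and angle between the x axis of level and the x axis of shelf, either way round below 0.2 rad and value of joint bubble between -0.003 and 0.003 m and angle between shelf's own z axis and vertical below 0.0115 rad and contact force between the fingers and level above 3 N and contact force between level and shelf above 6 N); the arm keeps its last pose, push and grip.
It fails at once if a bystander is shifted by more than 40 mm (distance of any of tamper, saucers, spoon, pitcher, cup, syrup, portafilter from where it was at the start of the episode above 0.04 m).
It fails at once if a standing bystander is tipped over (angle between any of tamper, saucers, pitcher, cup, syrup, portafilter's own z axis and vertical above 0.5 rad).
It also fails if it takes over 72 s, if anything falls off the work surface, if the arm or the gripper's body presses on something with over 40 N, if the wrist force passes 120 N, or if a joint passes its speed limit or range.

## Working session

There is one attempt and no reset: what is moved stays moved. The work goes in short steps, Python scripts to look and compute and a tool call to move; the robot and the scene stay as the last step left them, time stands still between calls to the robot, and variables do not carry over. Pictures are saved under pics/ and viewed, at most 10 in all, crops included, and the job is handed in when it is done.

Besides the shell and the picture viewer there is one more tool, called after "Request:" as name(argument=value, ...), one argument or row to a line, values as JSON. move_arm: Moves the arm, as the interface text tells. Its arguments: {"type":"object","properties":{"deltas":{"type":"array","items":{"type":"number"}},"squeeze":{"type":"number"}},"required":["deltas"]}

```bash
mkdir -p pics
cat > h.py <<'E'
from plant import robot
import numpy as np, cv2
from scipy.spatial.transform import Rotation as Ro
def look(c,name=None):
    im,d=robot.read_camera(c)
    if name: cv2.imwrite('pics/'+name,im[:,:,::-1])
    return im,d
def ray(c,uv):
    m=robot.camera_model(c);uv=np.atleast_2d(np.array(uv,float))
    K=m['K'];p=np.c_[(uv[:,0]-K[0,2])/K[0,0],(uv[:,1]-K[1,2])/K[1,1]]
    q=p.copy()
    for _ in range(20): q=p/(1+m['k1']*(q**2).sum(1,keepdims=True))
    return np.c_[q,np.ones(len(q))],m
def pts(c,uv,d):  # via depth
    r,m=ray(c,uv);uv=np.atleast_2d(uv).astype(int)
    z=d[uv[:,1],uv[:,0]]
    return (r*z[:,None]-m['t'])@m['R']
def atz(c,uv,h):
    r,m=ray(c,uv);o=-m['R'].T@m['t'];w=r@m['R']
    return o+w*((h-o[2])/w[:,2:3])
def cloud(c,d):
    v,u=np.mgrid[0:384,0:512];P=pts(c,np.c_[u.ravel(),v.ravel()],d).reshape(384,512,3)
    P[d==0]=np.nan
    return P
E
python3 - <<'E'
from h import *
a,da=look('top','top1.png');b,db=look('scene','scene1.png')
for c,d in(('top',da),('scene',db)):
    for l in['level','dock','shelf','foot_grip','tamper','saucers','spoon','pitcher','cup','syrup','portafilter']:
        for r in robot.recognise(c,l)[:4]:
            print(c,l,np.round(r['uv']),round(r['confidence'],2),pts(c,r['uv'],d).round(3)[0])
print(robot.read_state()['t'],robot.read_state()['orientation'])
E
```

```text
top level [375. 239.] 0.86 [ 0.404 -0.568  0.039]
top level [312. 259.] 0.7 [ 0.33  -0.337  0.043]
top level [301. 199.] 0.6 [ 0.547 -0.298  0.039]
top dock [296. 203.] 0.84 [ 0.534 -0.285  0.013]
top shelf [176. 186.] 0.86 [0.585 0.157 0.054]
top foot_grip [211. 173.] 0.53 [0.622 0.025 0.108]
top tamper [215. 246.] 0.75 [0.37  0.007 0.079]
top tamper [248. 141.] 0.52 [ 0.773 -0.103  0.004]
top tamper [246. 245.] 0.48 [ 0.377 -0.1   -0.   ]
top saucers [294. 156.] 0.25 [ 0.712 -0.273  0.032]
top spoon [246. 230.] 0.8 [ 0.431 -0.099 -0.002]
top pitcher [248. 139.] 0.85 [ 0.781 -0.1    0.007]
top pitcher [302. 201.] 0.42 [ 0.54  -0.303  0.032]
top cup [167. 144.] 0.67 [0.756 0.21  0.004]
top syrup [213. 138.] 0.76 [0.74  0.021 0.14 ]
top portafilter [292. 155.] 0.7 [ 0.715 -0.267  0.032]
scene level [178. 186.] 0.94 [ 0.339 -0.326  0.038]
scene level [213. 238.] 0.93 [ 0.565 -0.315  0.044]
scene level [387. 205.] 0.58 [0.743 0.23  0.004]
scene level [109. 236.] 0.56 [ 0.396 -0.575  0.047]
scene dock [215. 243.] 0.62 [ 0.569 -0.314  0.011]
scene shelf [343. 173.] 0.86 [0.589 0.155 0.052]
scene shelf [324. 197.] 0.74 [0.642 0.028 0.09 ]
scene foot_grip [320. 202.] 0.68 [0.646 0.011 0.078]
scene tamper [268. 154.] 0.61 [ 0.375 -0.001  0.028]
scene saucers [320. 119.] 0.84 [0.343 0.25  0.03 ]
scene spoon [249. 174.] 0.86 [ 0.404 -0.096  0.01 ]
scene pitcher [309. 254.] 0.93 [ 0.746 -0.091  0.007]
scene cup [386. 205.] 0.8 [0.743 0.224 0.008]
scene syrup [347. 229.] 0.64 [ 0.775 -0.002  0.133]
scene portafilter [251. 280.] 0.74 [ 0.721 -0.281  0.   ]
scene portafilter [310. 255.] 0.31 [ 0.749 -0.088  0.002]
1.2 [3.07194933e+00 6.57644894e-01 3.76729269e-05]
```

Run:
```python
import cv2,numpy as np
a=cv2.imread('pics/top1.png');b=cv2.imread('pics/scene1.png')
cv2.imwrite('pics/t.png',cv2.resize(a[110:310,130:400],None,fx=2.9,fy=2.9,interpolation=2))
cv2.imwrite('pics/s.png',cv2.resize(b[90:320,60:440],None,fx=2.1,fy=2.1,interpolation=2))
```

```text
(no output)
```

View pics/t.png

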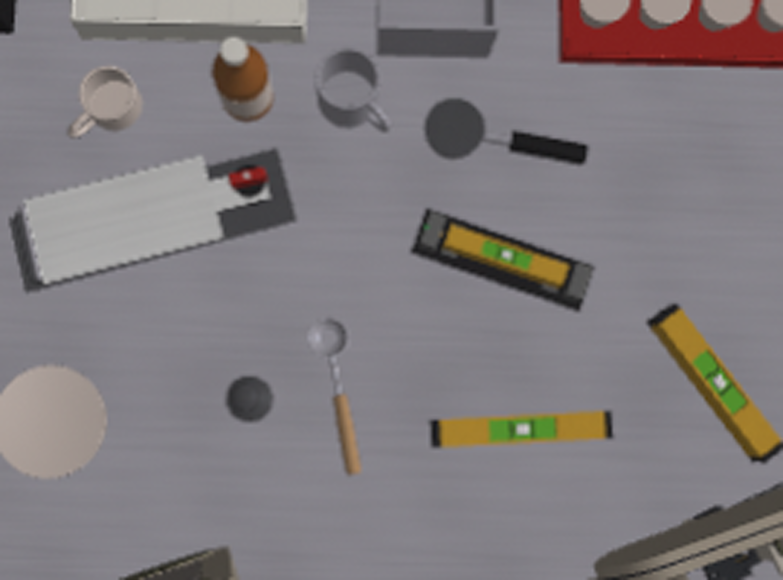

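View pics/s.png

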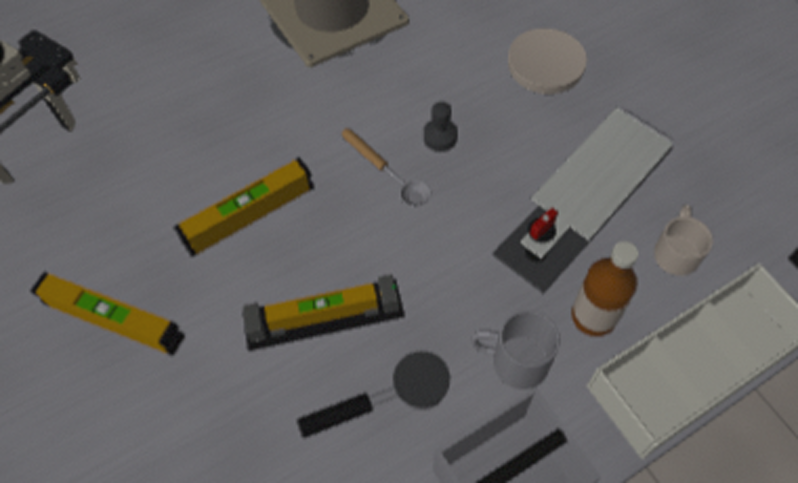

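The top crop shows the docked (smallest) level at about (507,255), and in the scene crop at (320,303). The shelf is at (130,220) with the red foot at its right end, (248,178). The two loose levels are decoys. Next I'll measure the poses.

```bash
cat > meas.py <<'E'
from h import *
def fit(P,M):
    X=P[M];X=X[~np.isnan(X).any(1)]
    (c,s,a)=cv2.minAreaRect((X[:,:2]*1000).astype(np.float32))
    e=np.linalg.svd(X[:,:2]-X[:,:2].mean(0),full_matrices=False)[2][0]
    return len(X),np.round(c),np.round(s),round(a,1),X.mean(0).round(4),'axis',np.degrees(np.arctan2(e[1],e[0])).round(1)
E
python3 - <<'E'
from meas import *
for c in('top','scene'):
    im,d=look(c);P=cloud(c,d);hsv=cv2.cvtColor(im,cv2.COLOR_RGB2HSV);H,S,V=cv2.split(hsv)
    x,y,z=P[...,0],P[...,1],P[...,2]
    nd=(abs(x-.55)<.12)&(abs(y+.3)<.15)
    print(c,'level',fit(P,nd&(S>110)&(H>12)&(H<80)&(z>.038)))
    print(c,'green',fit(P,nd&(S>110)&(H>40)&(H<80)&(z>.03)))
    print(c,'towers/all',fit(P,nd&(z>.007)&(z<.07)))
    print(c,'red',fit(P,(abs(x-.63)<.06)&(abs(y-.02)<.06)&(S>120)&((H<8)|(H>170))&(z>.09)))
    pl=(x>.45)&(x<.7)&(y>.05)&(y<.32)&(z>.035)&(z<.08)&(S<60)
    print(c,'plate',fit(P,pl))
    X=P[pl];A=np.c_[X[:,:2],np.ones(len(X))]
    for _ in range(4):
        k=np.linalg.lstsq(A,X[:,2],rcond=None)[0];r=abs(A@k-X[:,2]);X=X[r<.006];A=A[r<.006]
    print('plane',k.round(4),len(X))
    print('levelz',np.nanmedian(z[nd&(S>110)&(H>12)&(H<80)&(z>.038)]))
E
```

```text
top level (289, array([ 550., -310.]), array([160.,  28.]), 71.4, array([ 0.5498, -0.3112,  0.0455]), 'axis', np.float64(71.4))
top green (56, array([ 554., -312.]), array([59., 16.]), 73.4, array([ 0.5536, -0.3111,  0.0397]), 'axis', np.float64(-107.8))
top towers/all (927, array([ 550., -300.]), array([237., 295.]), 0.1, array([ 0.5484, -0.3038,  0.0301]), 'axis', np.float64(72.1))
top red (53, array([632.,  12.]), array([14., 43.]), 9.8, array([0.6309, 0.0117, 0.1061]), 'axis', np.float64(102.9))
top plate (2061, array([621., 183.]), array([185., 263.]), 16.3, array([0.5846, 0.1761, 0.0536]), 'axis', np.float64(-73.5))
plane [-0.0133  0.0439  0.054 ] 1838
levelz 0.045750796555158006
scene level (486, array([ 557., -299.]), array([186.,  29.]), 71.4, array([ 0.5542, -0.312 ,  0.0456]), 'axis', np.float64(-108.5))
scene green (71, array([ 561., -275.]), array([137.,  14.]), 72.2, array([ 0.551 , -0.3077,  0.0412]), 'axis', np.float64(-108.9))
scene towers/all (1438, array([ 556., -313.]), array([230.,  62.]), 72.4, array([ 0.562 , -0.3156,  0.0314]), 'axis', np.float64(-108.1))
scene red (72, array([637.,  11.]), array([13., 44.]), 14.1, array([0.6391, 0.0062, 0.1054]), 'axis', np.float64(-78.1))
scene plate (2061, array([589., 171.]), array([111., 262.]), 16.1, array([0.5922, 0.1689, 0.0545]), 'axis', np.float64(-73.2))
plane [-0.0119  0.0468  0.0538] 2028
levelz 0.04663961415071653
```

Run:
```python
from meas import *
u=np.array([np.cos(np.radians(106.3)),np.sin(np.radians(106.3))]);n=np.array([u[1],-u[0]])
for c in('top','scene'):
    im,d=look(c);P=cloud(c,d);x,y,z=P[...,0],P[...,1],P[...,2]
    b=(abs(x-.76)<.07)&(abs(y-.01)<.055)
    for lo,hi in((.03,.1),(.1,.13),(.13,.15),(.15,.17),(.17,.185),(.185,.21)):
        X=P[b&(z>lo)&(z<hi)]
        if len(X): print(c,lo,len(X),np.percentile(X[:,:2],[3,97],0).round(3).tolist())
    f=np.array([.636,.010])
    Q=P[...,:2]-f;a=Q@u;w=Q@n
    for lo in np.arange(-.07,.32,.02):
        M=(a>lo)&(a<lo+.02)&(abs(w)<.09)&(z>.025)&(z<.08)
        if M.sum()>3: print(round(lo,2),M.sum(),np.percentile(w[M],[3,97]).round(3),np.median(z[M]).round(4),end=' | ')
    print()
```

```text
top 0.03 106 [[0.728, -0.009], [0.756, 0.051]]
top 0.1 83 [[0.728, -0.009], [0.781, 0.054]]
top 0.13 131 [[0.733, -0.003], [0.78, 0.053]]
top 0.15 23 [[0.745, 0.01], [0.76, 0.039]]
top 0.17 8 [[0.749, 0.011], [0.759, 0.028]]
top 0.185 75 [[0.748, 0.01], [0.775, 0.037]]
-0.03 7 [-0.021  0.09 ] 0.0433 | -0.01 27 [-0.021  0.016] 0.0752 | 0.01 31 [-0.022  0.01 ] 0.0471 | 0.03 57 [-0.022  0.016] 0.0486 | 0.05 150 [-0.055  0.048] 0.049 | 0.07 167 [-0.056  0.05 ] 0.0495 | 0.09 166 [-0.054  0.049] 0.0503 | 0.11 163 [-0.056  0.048] 0.0519 | 0.13 164 [-0.056  0.05 ] 0.0528 | 0.15 166 [-0.056  0.049] 0.0534 | 0.17 170 [-0.056  0.049] 0.0541 | 0.19 169 [-0.055  0.051] 0.0555 | 0.21 170 [-0.056  0.05 ] 0.0559 | 0.23 167 [-0.055  0.05 ] 0.0574 | 0.25 169 [-0.055  0.05 ] 0.0576 | 0.27 161 [-0.053  0.049] 0.0589 | 0.29 63 [-0.046  0.04 ] 0.0487 | 
scene 0.03 260 [[0.743, -0.01], [0.799, 0.027]]
scene 0.1 184 [[0.736, -0.009], [0.798, 0.039]]
scene 0.13 205 [[0.739, -0.003], [0.791, 0.045]]
scene 0.15 63 [[0.754, 0.009], [0.78, 0.033]]
scene 0.17 23 [[0.756, 0.01], [0.778, 0.025]]
scene 0.185 127 [[0.752, 0.009], [0.779, 0.037]]
-0.03 42 [-0.018  0.018] 0.0468 | -0.01 64 [-0.018  0.02 ] 0.0472 | 0.01 15 [0.009 0.02 ] 0.0481 | 0.03 33 [-0.    0.02] 0.0487 | 0.05 170 [-0.051  0.053] 0.0495 | 0.07 190 [-0.051  0.053] 0.0507 | 0.09 189 [-0.051  0.053] 0.0516 | 0.11 184 [-0.052  0.054] 0.0524 | 0.13 175 [-0.051  0.053] 0.0535 | 0.15 174 [-0.051  0.053] 0.0543 | 0.17 172 [-0.049  0.054] 0.0552 | 0.19 172 [-0.052  0.054] 0.0563 | 0.21 162 [-0.05   0.054] 0.0573 | 0.23 167 [-0.05   0.054] 0.0583 | 0.25 158 [-0.05   0.054] 0.0594 | 0.27 133 [-0.05   0.052] 0.0598 | 0.29 6 [-0.022  0.041] 0.0563 |
```

```bash
cat >> h.py <<'E'
def to(p,yaw,tilt=0):
    """tool deltas to world p, tool x at yaw (deg), tool x end raised by tilt rad"""
    s=robot.read_state();R=Ro.from_rotvec(s['orientation'])
    y=np.radians(yaw);x=np.array([np.cos(y)*np.cos(tilt),np.sin(y)*np.cos(tilt),np.sin(tilt)])
    yy=np.array([np.sin(y),-np.cos(y),0]);T=Ro.from_matrix(np.c_[x,yy,np.cross(x,yy)])
    print('t',s['t'],'pos',s['tool_pos'].round(4) if hasattr(s['tool_pos'],'round') else s['tool_pos'],'yaw',np.degrees(np.arctan2(R.as_matrix()[1,0],R.as_matrix()[0,0])).round(1))
    print('d',R.inv().apply(np.array(p)-s['tool_pos']).round(4),'rot',(R.inv()*T).as_rotvec().round(4))
E
python3 -c "
from h import *
to([.552,-.311,.12],72)"
```

```text
t 1.4 pos [ 0.2457 -0.5474  0.2296] yaw 24.2
d [ 0.3763 -0.0903  0.1096] rot [ 0.      0.     -0.8349]
```

Request:
move_arm(
  deltas=[0.376, -0.09, 0.06, 0, 0, -0.835, 0.7, 0.376, -0.09, 0.06, 0, 0, -0.835, 0.7, 0.376, -0.09, 0.06, 0, 0, -0.835, 0.7, 0.376, -0.09, 0.06, 0, 0, -0.835, 0.7, 0.376, -0.09, 0.06, 0, 0, -0.835, 0.7, 0.376, -0.09, 0.06, 0, 0, -0.835, 0.7, 0.376, -0.09, 0.08, 0, 0, -0.835, 0.7, 0.376, -0.09, 0.11, 0, 0, -0.835, 0.7, 0.376, -0.09, 0.11, 0, 0, -0.835, 0.7, 0.376, -0.09, 0.11, 0, 0, -0.835, 0.7],
  squeeze=30,
)

```text
t: 2.65
tool_pos: [0.5515, -0.3122, 0.1203]
orientation: [2.542, 1.845, -0.0]
force: [-0.5, -0.7, 0.0]
opening: 0.0651
gripper_force: 0.0
```

Run:
```python
from meas import *
to([.552,-.311,.027],72)
for c in('top','scene'):
    im,d=look(c,c+'2.png');P=cloud(c,d);H,S,V=cv2.split(cv2.cvtColor(im,cv2.COLOR_RGB2HSV));x,y,z=np.moveaxis(P,2,0)
    print(c,fit(P,(abs(x-.55)<.1)&(abs(y+.3)<.12)&(S>110)&(H>12)&(H<80)&(z>.042)&(z<.055)))
b=cv2.imread('pics/scene2.png')
cv2.imwrite('pics/s2.png',cv2.resize(b[160:300,130:330],None,fx=3.5,fy=3.5,interpolation=2))
```

```text
t 2.65 pos [ 0.5515 -0.3122  0.1203] yaw 71.9
d [0.0014 0.0001 0.0933] rot [ 0.0003  0.0003 -0.0009]
top (85, array([ 546., -321.]), array([135.,  26.]), 71.7, array([ 0.5457, -0.3218,  0.0471]), 'axis', np.float64(72.0))
scene (215, array([ 558., -299.]), array([186.,  29.]), 71.7, array([ 0.5573, -0.3028,  0.0475]), 'axis', np.float64(-108.2))
```

View pics/s2.png

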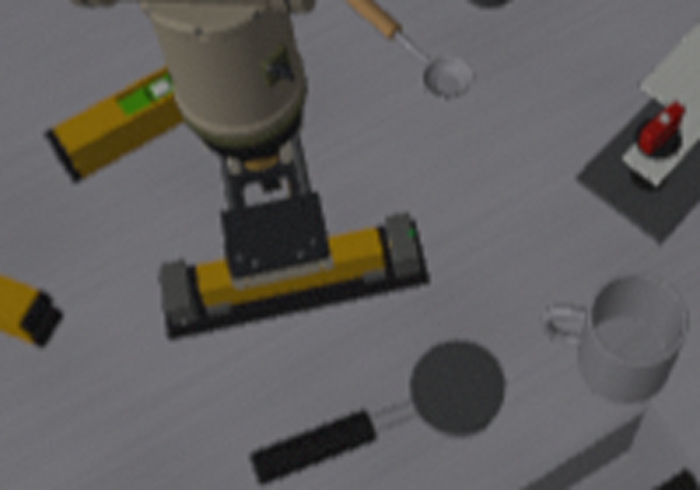

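The gripper is over the level's middle and aligned with it, at (280,235) in the crop. I'll go down and grip.

Request:
move_arm(
  deltas=[0, 0, 0.045, 0, 0, 0, 0.7, 0, 0, 0.075, 0, 0, 0, 0.7, 0, 0, 0.092, 0, 0, 0, 0.7, 0, 0, 0.092, 0, 0, 0, 0.7, 0, 0, 0.092, 0, 0, 0, 0.0, 0, 0, 0.092, 0, 0, 0, 0.0, 0, 0, 0.092, 0, 0, 0, 0.0, 0, 0, 0.092, 0, 0, 0, 0.0, 0, 0, 0.092, 0, 0, 0, 0.0, 0, 0, 0.092, 0, 0, 0, 0.0],
  squeeze=45,
)

```text
t: 4.0
tool_pos: [0.552, -0.3114, 0.028]
orientation: [2.541, 1.847, 0.0]
force: [-0.4, 1.0, 3.8]
opening: 0.026
gripper_force: 45.0
```

Request:
move_arm(
  deltas=[0, 0, -0.005, 0, 0, 0, 0, 0, 0, -0.01, 0, 0, 0, 0, 0, 0, -0.015, 0, 0, 0, 0, 0, 0, -0.02, 0, 0, 0, 0, 0, 0, -0.03, 0, 0, 0, 0, 0, 0, -0.05, 0, 0, 0, 0, 0, 0, -0.08, 0, 0, 0, 0, 0, 0, -0.11, 0, 0, 0, 0, 0, 0, -0.13, 0, 0, 0, 0, 0, 0, -0.13, 0, 0, 0, 0],
)

```text
t: 5.25
tool_pos: [0.5534, -0.3124, 0.161]
orientation: [2.537, 1.844, 0.003]
force: [0.9, -0.1, -2.4]
opening: 0.0255
gripper_force: 45.0
```

Run:
```python
from meas import *
print(robot.read_state()['force'])
to([.589,.168,.13],106.3,.047)
im,d=look('scene','scene3.png');look('top','top3.png')
P=cloud('scene',d);H,S,V=cv2.split(cv2.cvtColor(im,cv2.COLOR_RGB2HSV));x,y,z=np.moveaxis(P,2,0)
M=(abs(x-.55)<.1)&(abs(y+.3)<.12)&(S>110)&(H>12)&(H<38)&(z>.1)
print(fit(P,M)); X=P[M]; a=(X[:,:2]-[.552,-.311])@[np.cos(1.257),np.sin(1.257)]
for lo in np.arange(-.1,.1,.02):
    m=(a>lo)&(a<lo+.02)
    if m.sum()>3: print(round(lo,2),np.percentile(X[m,2],[3,97]).round(4))
b=cv2.imread('pics/scene3.png')
cv2.imwrite('pics/s3.png',cv2.resize(b[130:270,130:330],None,fx=3.5,fy=3.5,interpolation=2))
```

```text
[ 0.87797659 -0.13244245 -2.42721259]
t 5.25 pos [ 0.5534 -0.3124  0.161 ] yaw 72.0
d [ 0.4679 -0.1147  0.0297] rot [ 0.0188  0.0486 -0.5982]
(524, array([ 582., -321.]), array([160.,  89.]), 73.3, array([ 0.5618, -0.3136,  0.1895]), 'axis', np.float64(71.9))
-0.08 [0.1528 0.1836]
-0.06 [0.1504 0.1834]
-0.04 [0.2218 0.3565]
-0.02 [0.2559 0.3   ]
0.0 [0.2661 0.2814]
0.02 [0.1518 0.2597]
0.04 [0.1518 0.1832]
0.06 [0.1516 0.1834]
```

View pics/s3.png

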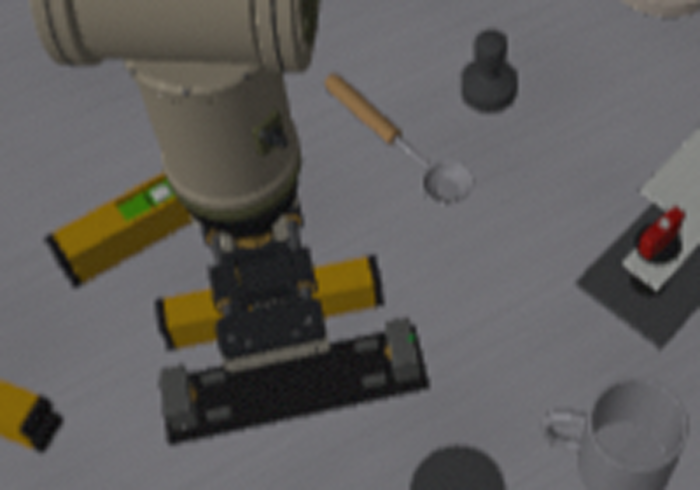

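Request:
move_arm(
  deltas=[0.468, -0.115, 0, 0.019, 0.049, -0.598, 0, 0.468, -0.115, 0, 0.019, 0.049, -0.598, 0, 0.468, -0.115, 0, 0.019, 0.049, -0.598, 0, 0.468, -0.115, 0, 0.019, 0.049, -0.598, 0, 0.468, -0.115, 0, 0.019, 0.049, -0.598, 0, 0.468, -0.115, 0, 0.019, 0.049, -0.598, 0, 0.468, -0.115, 0, 0.019, 0.049, -0.598, 0, 0.468, -0.115, 0, 0.019, 0.049, -0.598, 0, 0.468, -0.115, 0, 0.019, 0.049, -0.598, 0, 0.468, -0.115, 0.03, 0.019, 0.049, -0.598, 0, 0.468, -0.115, 0.03, 0.019, 0.049, -0.598, 0, 0.468, -0.115, 0.03, 0.019, 0.049, -0.598, 0],
)

```text
t: 6.85
tool_pos: [0.5868, 0.1684, 0.1275]
orientation: [-1.859, -2.477, -0.042]
force: [-0.1, -1.0, -2.4]
opening: 0.026
gripper_force: 45.0
```

Run:
```python
from meas import *
print(robot.read_state()['force'])
to([.589,.168,.073],106.3,.047)
```

```text
[-0.14391744 -0.96638025 -2.35985453]
t 6.85 pos [0.5868 0.1684 0.1275] yaw 106.2
d [-0.0038  0.0023  0.0543] rot [-0.0048 -0.0047 -0.0014]
```

Request:
move_arm(
  deltas=[0, 0, 0.03, 0, 0, 0, 0, 0, 0, 0.045, 0, 0, 0, 0, 0, 0, 0.05, 0, 0, 0, 0, 0, 0, 0.052, 0, 0, 0, 0, 0, 0, 0.054, 0, 0, 0, 0, 0, 0, 0.055, 0, 0, 0, 0, 0, 0, 0.055, 0, 0, 0, 0],
)

```text
t: 7.72
tool_pos: [0.5862, 0.172, 0.073]
orientation: [-1.858, -2.479, -0.044]
force: [-0.2, 0.1, -2.4]
opening: 0.0254
gripper_force: 45.0
```

Request:
move_arm(
  deltas=[0, 0, 0.001, 0, 0, 0, 0, 0, 0, 0.002, 0, 0, 0, 0, 0, 0, 0.002, 0, 0, 0, 0],
)

```text
t: 8.1
tool_pos: [0.5866, 0.1722, 0.0721]
orientation: [-1.858, -2.479, -0.045]
force: [-4.0, -0.6, 6.7]
opening: 0.0254
gripper_force: 45.0
```

In contact. Now I'll let go and rise.

Request:
move_arm(
  deltas=[0, 0, 0.001, 0, 0, 0, 0.7, 0, 0, 0.001, 0, 0, 0, 0.7, 0, 0, 0.001, 0, 0, 0, 0.7, 0, 0, 0.001, 0, 0, 0, 0.7, 0, 0, -0.03, 0, 0, 0, 0.7, 0, 0, -0.07, 0, 0, 0, 0.7, 0, 0, -0.11, 0, 0, 0, 0.7, 0, 0, -0.11, 0, 0, 0, 0.7],
)

```text
t: 9.1
tool_pos: [0.5907, 0.167, 0.1854]
orientation: [-1.861, -2.483, -0.052]
force: [0.1, 0.5, 0.4]
opening: 0.065
gripper_force: 0.0
```

Run:
```python
from meas import *
u=np.array([np.cos(np.radians(106.3)),np.sin(np.radians(106.3))]);n=np.array([u[1],-u[0]])
for c in('top','scene'):
    im,d=look(c,c+'4.png');P=cloud(c,d);H,S,V=cv2.split(cv2.cvtColor(im,cv2.COLOR_RGB2HSV));x,y,z=np.moveaxis(P,2,0)
    M=(abs(x-.59)<.1)&(abs(y-.17)<.13)&(S>110)&(H>12)&(H<80)&(z>.08)&(z<.11)
    print(c,fit(P,M)); X=P[M]; a=(X[:,:2]-[.589,.168])@u
    for lo in np.arange(-.1,.1,.02):
        m=(a>lo)&(a<lo+.02)
        if m.sum()>3: print(round(lo,2),np.median(X[m,2]).round(4),end=' ')
    print(fit(P,(abs(x-.63)<.06)&(abs(y-.02)<.06)&(S>120)&((H<8)|(H>170))&(z>.09)))
a=cv2.imread('pics/scene4.png')
cv2.imwrite('pics/s4.png',cv2.resize(a[110:260,250:430],None,fx=4,fy=4,interpolation=2))
for yw in (103,):to([.635,.010,.16],yw)
```

```text
top (163, array([585., 172.]), array([ 27., 159.]), 15.9, array([0.5891, 0.1551, 0.0906]), 'axis', np.float64(-73.7))
-0.08 0.0882 -0.06 0.0885 -0.04 0.0884 0.06 0.096 0.08 0.0969 (52, array([632.,  12.]), array([14., 43.]), 14.2, array([0.6312, 0.0119, 0.1066]), 'axis', np.float64(103.4))
scene (350, array([589., 170.]), array([ 27., 163.]), 15.9, array([0.5894, 0.1685, 0.0903]), 'axis', np.float64(106.6))
-0.08 0.0891 -0.06 0.0905 -0.04 0.0901 -0.02 0.0855 0.0 0.0873 0.02 0.0898 0.04 0.0941 0.06 0.0962 0.08 0.0966 (75, array([637.,  11.]), array([13., 46.]), 13.0, array([0.6391, 0.006 , 0.106 ]), 'axis', np.float64(-78.5))
t 9.2 pos [0.5882 0.1667 0.1807] yaw 106.3
d [-0.1644  0.0011  0.0123] rot [-0.0044 -0.0515  0.0572]
```

View pics/s4.png

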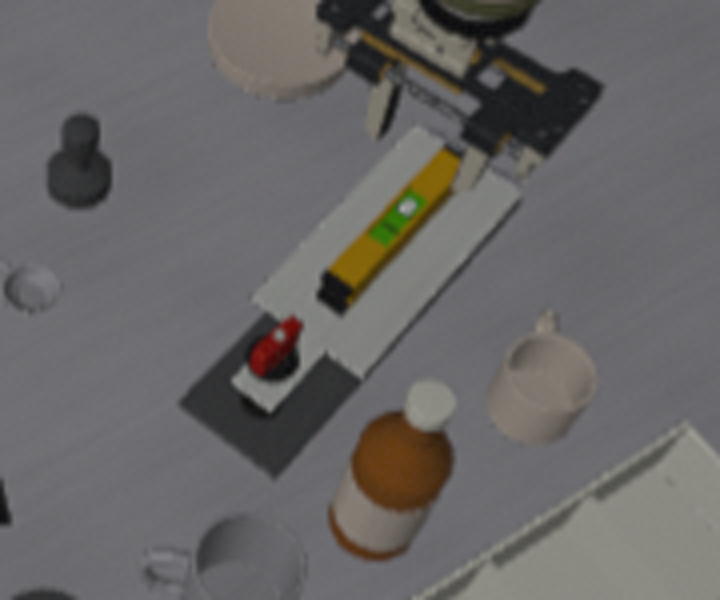

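The level lies on the shelf at its middle, with the bubble at its high end at (407,207). The red grip is at (275,347), its bar at about 103°. Next, the foot.

Request:
move_arm(
  deltas=[-0.164, 0.001, 0.0, -0.004, -0.05, 0.057, 0.45, -0.164, 0.001, 0.0, -0.004, -0.05, 0.057, 0.45, -0.164, 0.001, 0.0, -0.004, -0.05, 0.057, 0.45, -0.164, 0.001, 0.012, -0.004, -0.05, 0.057, 0.45, -0.164, 0.001, 0.012, -0.004, -0.05, 0.057, 0.45, -0.164, 0.001, 0.012, -0.004, -0.05, 0.057, 0.45],
)

```text
t: 9.95
tool_pos: [0.6339, 0.0117, 0.1593]
orientation: [-1.951, -2.458, 0.001]
force: [0.4, 0.3, 0.2]
opening: 0.0421
gripper_force: 0.0
```

Run:
```python
from h import *
to([.635,.010,.096],103)
```

```text
t 9.95 pos [0.6339 0.0117 0.1593] yaw 103.1
d [-0.002   0.0009  0.0633] rot [-0.0027 -0.0022  0.0017]
```

Request:
move_arm(
  deltas=[-0.002, 0.001, 0.03, 0, 0, 0, 0.45, -0.002, 0.001, 0.055, 0, 0, 0, 0.45, -0.002, 0.001, 0.063, 0, 0, 0, 0.45, -0.002, 0.001, 0.063, 0, 0, 0, 0.45, -0.002, 0.001, 0.063, 0, 0, 0, 0, -0.002, 0.001, 0.063, 0, 0, 0, 0, -0.002, 0.001, 0.063, 0, 0, 0, 0, -0.002, 0.001, 0.063, 0, 0, 0, 0],
  squeeze=50,
)

```text
t: 10.95
tool_pos: [0.6358, 0.0085, 0.0978]
orientation: [-1.954, -2.457, 0.001]
force: [-3.6, -1.3, 6.0]
opening: 0.0137
gripper_force: 50.0
```

Request:
move_arm(
  deltas=[0, 0, 0, 0, 0, 0.13, 0, 0, 0, 0, 0, 0, 0.26, 0, 0, 0, 0, 0, 0, 0.39, 0, 0, 0, 0, 0, 0, 0.52, 0, 0, 0, 0, 0, 0, 0.65, 0, 0, 0, 0, 0, 0, 0.78, 0, 0, 0, 0, 0, 0, 0.8, 0, 0, 0, 0, 0, 0, 0.8, 0],
)

```text
t: 11.95
tool_pos: [0.6343, 0.0094, 0.0977]
orientation: [-2.755, -1.502, 0.005]
force: [-13.5, 3.2, 10.8]
opening: 0.0134
gripper_force: 50.0
```

```bash
cat > slope.py <<'E'
from meas import *
import sys
u=np.array([np.cos(np.radians(106.3)),np.sin(np.radians(106.3))]);n=np.array([u[1],-u[0]])
s=robot.read_state();print('t',s['t'],'F',np.round(s['force'],1),'tau',np.round(s['wrist_torque'],2),'p',np.round(s['tool_pos'],4))
for c in('top','scene'):
    im,d=look(c,c+sys.argv[1]+'.png');P=cloud(c,d);Q=P[...,:2]-[.589,.168];a=Q@u;w=Q@n;z=P[...,2]
    M=(abs(a)<.105)&(abs(w)<.045)&(abs(w)>.022)&(z<.075)&(z>.03)
    X=P[M];A=np.c_[a[M],w[M],np.ones(len(X))]
    for _ in range(4):
        k=np.linalg.lstsq(A,X[:,2],rcond=None)[0];r=abs(A@k-X[:,2]);X=X[r<.005];A=A[r<.005]
    print(c,'slope',k.round(4),len(X))
    H,S,V=cv2.split(cv2.cvtColor(im,cv2.COLOR_RGB2HSV))
    near=(abs(a)<.04)&(abs(w)<.02)&(z>.07)&(z<.11)
    g=near&(S>110)&(H>40)&(H<80); b=near&(S<70)&(V>120)
    print('green a',np.round([a[g].min(),a[g].max(),a[g].mean()],4) if g.any() else 0,'bubble',b.sum(),a[b].mean().round(4) if b.any() else 0)
E
python3 slope.py 5
```

```text
t 11.95 F [-13.5   3.2  10.8] tau [0.36 1.93 0.23] p [0.6343 0.0094 0.0977]
top slope [ 0.0308 -0.0022  0.056 ] 431
green a [0.0211 0.0352 0.0281] bubble 12 0.0144
scene slope [ 0.0285 -0.0039  0.057 ] 447
green a [-0.0186  0.0347  0.0042] bubble 10 0.0133
```

Request:
move_arm(
  deltas=[-0.0015, -0.0025, -0.001, 0, 0, 0.13, 0, -0.0015, -0.0025, -0.001, 0, 0, 0.26, 0, -0.0015, -0.0025, -0.001, 0, 0, 0.39, 0, -0.0015, -0.0025, -0.001, 0, 0, 0.52, 0, -0.0015, -0.0025, -0.001, 0, 0, 0.65, 0, -0.0015, -0.0025, -0.001, 0, 0, 0.78, 0, -0.0015, -0.0025, -0.001, 0, 0, 0.91, 0, -0.0015, -0.0025, -0.001, 0, 0, 1.0, 0, -0.0015, -0.0025, -0.001, 0, 0, 1.0, 0, -0.0015, -0.0025, -0.001, 0, 0, 1.0, 0],
)

```text
t: 13.3
tool_pos: [0.6311, 0.0125, 0.0977]
orientation: [-3.136, 0.001, 0.009]
force: [-10.1, 15.2, 7.0]
opening: 0.0133
gripper_force: 50.0
```

```bash
python3 slope.py 6
```

```text
t 13.3 F [-10.1  15.2   7. ] tau [2.03 1.41 0.01] p [0.6311 0.0125 0.0977]
top slope [0.001  0.0075 0.0592] 402
green a [0.0162 0.0365 0.0267] bubble 6 0.0127
scene slope [ 0.0042 -0.0049  0.0601] 424
green a [0.0197 0.0366 0.028 ] bubble 0 0
```

Request:
move_arm(
  deltas=[0, 0, 0, 0, 0, 0, 0.45, 0, 0, 0, 0, 0, 0, 0.45, 0, 0, 0, 0, 0, 0, 0.45, 0, 0, -0.05, 0, 0, 0, 0.45, 0, 0, -0.1, 0, 0, 0, 0.45, -0.06, 0, -0.12, 0, 0, 0, 0.45, -0.12, 0, -0.12, 0, 0, 0, 0.45, -0.15, 0, -0.12, 0, 0, 0, 0.45, -0.15, 0, -0.12, 0, 0, 0, 0.45, -0.15, 0, -0.12, 0, 0, 0, 0.45, -0.15, 0, -0.12, 0, 0, 0, 0.45, -0.15, 0, -0.12, 0, 0, 0, 0.45],
)

```text
t: 14.9
tool_pos: [0.4837, 0.0089, 0.2181]
orientation: [-3.14, 0.003, 0.003]
force: [0.1, 0.1, -0.9]
opening: 0.042
gripper_force: 0.0
```

```bash
python3 slope.py 7
python3 - <<'E'
import cv2,numpy as np
a=cv2.imread('pics/scene7.png')[130:220,300:400];b=cv2.imread('pics/top7.png')[145:225,130:230]
cv2.imwrite('pics/c7.png',np.vstack([cv2.resize(i,(750,297),interpolation=2) for i in(a[10:50],b[20:60])]))
E
```

```text
t 14.9 F [ 0.1  0.1 -0.9] tau [-0.01  0.   -0.03] p [0.4837 0.0089 0.2181]
top slope [ 0.0041 -0.008   0.0588] 244
green a [0.0215 0.0366 0.0298] bubble 0 0
scene slope [ 0.0031 -0.0001  0.06  ] 720
green a [-0.0186  0.0372  0.008 ] bubble 8 0.0044
```

View pics/c7.png

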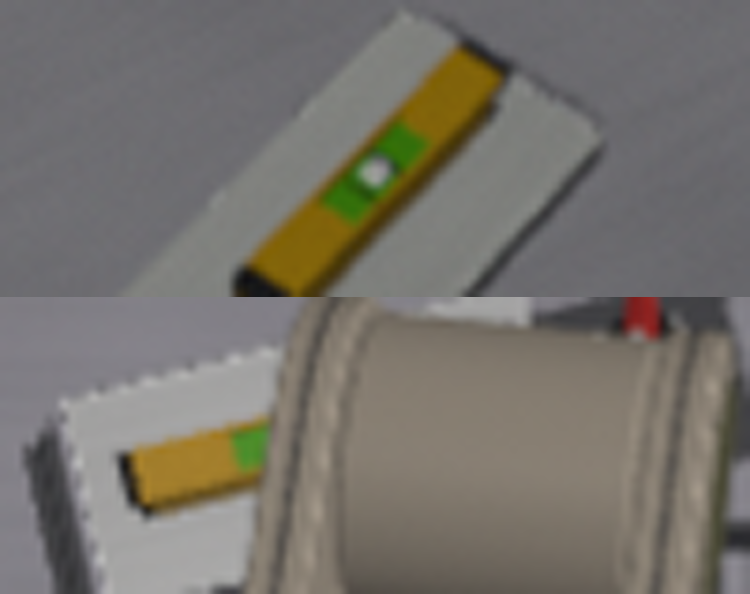

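```bash
cat > bub.py <<'E'
from meas import *
u=np.array([np.cos(np.radians(106.4)),np.sin(np.radians(106.4))]);n=np.array([u[1],-u[0]])
def bub(nm=None):
    im,d=look('scene',nm)
    r0=robot.camera_model('scene')
    sub=im[120:225,290:400];big=cv2.resize(sub,None,fx=8,fy=8,interpolation=cv2.INTER_CUBIC)
    v,uu=np.mgrid[0:big.shape[0],0:big.shape[1]]
    uv=np.c_[(uu.ravel()+.5)/8-.5+290,(v.ravel()+.5)/8-.5+120]
    X=atz('scene',uv,.096)[:,:2]-[.589,.168];a=(X@u).reshape(v.shape);w=(X@n).reshape(v.shape)
    H,S,V=cv2.split(cv2.cvtColor(big,cv2.COLOR_RGB2HSV))
    near=(abs(a)<.05)&(abs(w)<.02)
    g=near&(S>120)&(H>38)&(H<85); b=near&(S<70)&(V>130)
    b&=cv2.dilate(g.astype(np.uint8),np.ones((25,25)))>0
    wc=np.median(w[g]);row=g&(abs(w-wc)<.003)
    lo,hi=np.percentile(a[row],[0.5,99.5]);bb=b&(abs(w-wc)<.006)
    y=near&(S>110)&(H>12)&(H<85)
    return lo,hi,hi-lo,(lo+hi)/2,np.median(a[bb]) if bb.any() else np.nan
E
python3 - <<'E'
from bub import *
for i in range(3): print(np.round(bub(),4))
E
```

```text
[-0.0229  0.0322  0.0551  0.0047  0.0033]
[-0.0228  0.0322  0.055   0.0047  0.0034]
[-0.0229  0.0322  0.0551  0.0047  0.0033]
```

Run:
```python
from h import *
u=np.array([np.cos(np.radians(106.4)),np.sin(np.radians(106.4))]);n=np.array([u[1],-u[0]])
m=robot.camera_model('scene');im=cv2.imread('pics/scene7.png')
aa=np.arange(-.045,.055,.0025)
for wo in(-.004,0,.004):
    pr=[]
    for a in aa:
        p=np.append(np.array([.589,.168])+a*u+wo*n,.096);q=m['R']@p+m['t'];s=q[:2]/q[2];s=s*(1+m['k1']*(s@s));pr.append(m['K'][:2,:2]@s+m['K'][:2,2])
    pr=np.float32(pr);c=cv2.remap(im,pr[:,:1],pr[:,1:],cv2.INTER_CUBIC)[:,0]
    print(wo,[f"{a*1000:.1f}:{b[2]},{b[1]},{b[0]}" for a,b in zip(aa,c)])
to([.589,.168,.2],16.4)
```

```text
-0.004 ['-45.0:130,100,10', '-42.5:129,99,10', '-40.0:128,100,10', '-37.5:129,100,10', '-35.0:129,100,10', '-32.5:129,99,10', '-30.0:128,98,10', '-27.5:123,101,10', '-25.0:102,106,10', '-22.5:76,109,10', '-20.0:53,111,10', '-17.5:51,111,10', '-15.0:52,111,10', '-12.5:49,106,10', '-10.0:45,93,9', '-7.5:42,90,10', '-5.0:52,99,27', '-2.5:80,120,65', '0.0:123,144,113', '2.5:141,153,136', '5.0:137,147,132', '7.5:127,133,124', '10.0:108,111,109', '12.5:79,95,76', '15.0:57,97,42', '17.5:46,105,10', '20.0:49,112,7', '22.5:53,112,9', '25.0:50,111,10', '27.5:50,110,10', '30.0:56,111,10', '32.5:77,109,10', '35.0:110,105,10', '37.5:125,102,10', '40.0:130,98,10', '42.5:131,99,10', '45.0:131,101,10', '47.5:129,100,10', '50.0:129,100,10', '52.5:128,99,10']
0 ['-45.0:130,99,10', '-42.5:129,98,10', '-40.0:128,98,10', '-37.5:127,97,10', '-35.0:127,97,10', '-32.5:128,98,10', '-30.0:132,98,10', '-27.5:124,100,10', '-25.0:103,104,10', '-22.5:75,108,10', '-20.0:54,110,10', '-17.5:52,111,10', '-15.0:52,112,10', '-12.5:50,108,9', '-10.0:44,93,9', '-7.5:42,82,11', '-5.0:57,94,35', '-2.5:97,126,83', '0.0:142,
[... 537 characters left out ...]
-27.5:120,101,10', '-25.0:100,105,10', '-22.5:73,110,10', '-20.0:56,111,10', '-17.5:51,111,10', '-15.0:55,112,10', '-12.5:49,105,10', '-10.0:44,89,9', '-7.5:38,80,10', '-5.0:48,92,22', '-2.5:76,115,63', '0.0:106,130,97', '2.5:112,130,111', '5.0:107,125,105', '7.5:97,114,91', '10.0:71,91,68', '12.5:48,75,31', '15.0:45,93,13', '17.5:53,109,7', '20.0:51,112,8', '22.5:52,111,10', '25.0:51,111,10', '27.5:51,111,10', '30.0:61,109,10', '32.5:80,108,10', '35.0:107,104,10', '37.5:123,101,10', '40.0:130,100,10', '42.5:130,99,10', '45.0:129,99,10', '47.5:129,99,10', '50.0:129,99,10', '52.5:130,100,10']
t 15.15 pos [0.4833 0.009  0.2182] yaw -0.1
d [ 0.1054 -0.1592  0.0182] rot [-0.0015  0.0016 -0.2882]
```

The bubble is central: window midpoint at 4.75 mm and bubble at 4.6 mm along the shelf. Next I'll press with the fingertips either side of the window.

Request:
move_arm(
  deltas=[0.105, -0.164, 0.0, 0, 0, -0.288, 0.9, 0.105, -0.164, 0.0, 0, 0, -0.288, 0.9, 0.105, -0.164, 0.0, 0, 0, -0.288, 0.9, 0.105, -0.164, 0.03, 0, 0, -0.288, 0.9, 0.105, -0.164, 0.08, 0, 0, -0.288, 0.9, 0.105, -0.164, 0.08, 0, 0, -0.288, 0.9, 0.105, -0.164, 0.08, 0, 0, -0.288, 0.9],
)

```text
t: 16.02
tool_pos: [0.5891, 0.1728, 0.14]
orientation: [-3.108, -0.447, 0.0]
force: [0.3, -0.1, 0.4]
opening: 0.0836
gripper_force: 0.0
```

Run:
```python
from h import *
to([.588,.1725,.109],16.4)
im,d=look('scene','scene8.png')
cv2.imwrite('pics/s8.png',cv2.resize(im[110:230,280:440,::-1],None,fx=4.5,fy=4.5,interpolation=2))
```

```text
t 16.025 pos [0.5891 0.1728 0.14  ] yaw 16.4
d [-0.0011  0.      0.031 ] rot [-0.0015 -0.0001 -0.0005]
```

View pics/s8.png

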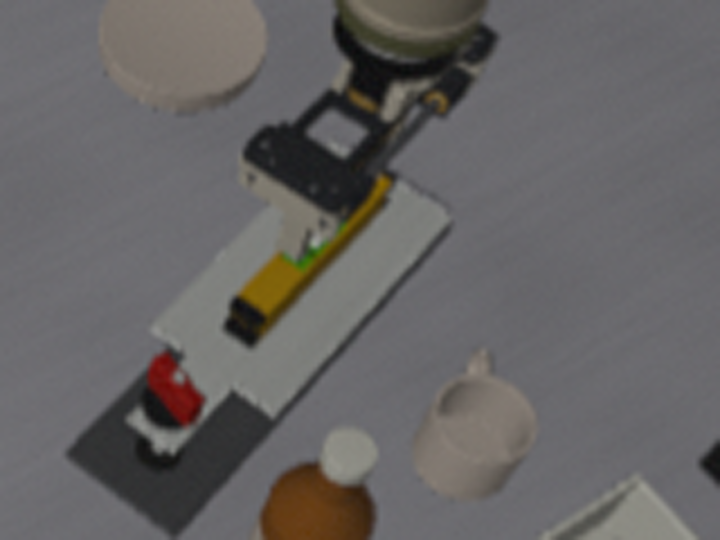

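The fingers straddle the window, ready to land on both solid faces (one fingertip at (295,260), still 30 mm above). I'll press down slowly.

Request:
move_arm(
  deltas=[-0.001, 0, 0.015, 0, 0, 0, 0.9, -0.001, 0, 0.025, 0, 0, 0, 0.9, -0.001, 0, 0.028, 0, 0, 0, 0.9, -0.001, 0, 0.03, 0, 0, 0, 0.9, -0.001, 0, 0.031, 0, 0, 0, 0.9, -0.001, 0, 0.031, 0, 0, 0, 0.9],
)

```text
t: 16.82
tool_pos: [0.5879, 0.1727, 0.1091]
orientation: [-3.108, -0.448, 0.0]
force: [-4.3, -1.6, 8.9]
opening: 0.0837
gripper_force: 4.5
```

Request:
move_arm(
  deltas=[0, 0, 0.001, 0, 0, 0, 0.9, 0, 0, 0.001, 0, 0, 0, 0.9, 0, 0, 0.001, 0, 0, 0, 0.9, 0, 0, 0.001, 0, 0, 0, 0.9, 0, 0, 0.001, 0, 0, 0, 0.9, 0, 0, 0.001, 0, 0, 0, 0.9, 0, 0, 0.001, 0, 0, 0, 0.9, 0, 0, 0.001, 0, 0, 0, 0.9, 0, 0, 0.001, 0, 0, 0, 0.9, 0, 0, 0.001, 0, 0, 0, 0.9, 0, 0, 0.001, 0, 0, 0, 0.9, 0, 0, 0.001, 0, 0, 0, 0.9],
)

```text
t: 18.32
tool_pos: [0.5882, 0.1727, 0.109]
orientation: [-3.108, -0.448, -0.001]
force: [-6.1, -2.9, 13.8]
opening: 0.0835
gripper_force: 7.0
```

```bash
python3 slope.py 9; python3 -c "
from bub import *
print(np.round(bub('scene9b.png'),4), robot.read_state()['force'])
im=cv2.imread('pics/scene9b.png');cv2.imwrite('pics/s9.png',cv2.resize(im[130:220,290:400],None,fx=6.5,fy=6.5,interpolation=2))"
```

```text
t 18.325 F [-6.1 -2.9 13.8] tau [0.08 1.37 0.33] p [0.5882 0.1727 0.109 ]
top slope [0.0036 0.005  0.0587] 298
green a [-0.0217 -0.0071 -0.0144] bubble 1 -0.0397
scene slope [ 0.0063 -0.0023  0.0598] 603
green a [-0.0188 -0.0188 -0.0188] bubble 0 0
[-0.0239 -0.0174  0.0065 -0.0206     nan] [-5.50554583 -2.58368676 14.55443719]
```

View pics/s9.png

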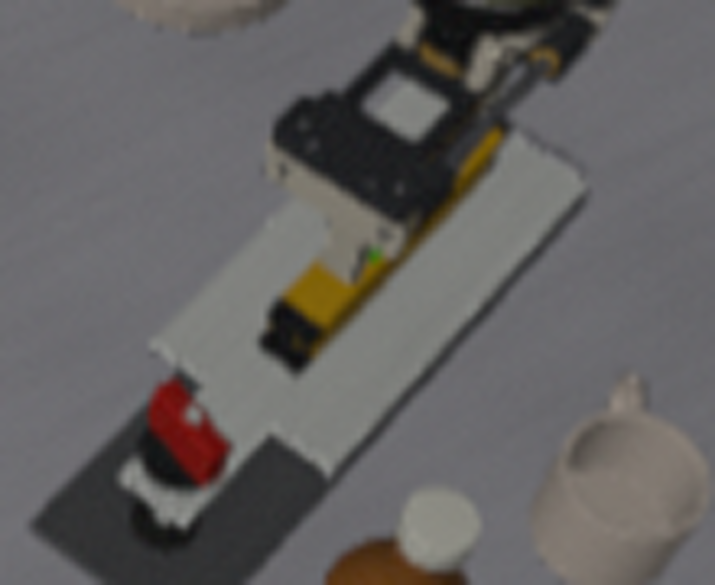

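The fingers press the level on both sides of the window with about 14 N, and the shelf and foot have not moved. I'm handing it in.

```bash
python3 -c "
from plant import robot
print(robot.close_job())"
```

```text
the job is handed in; nothing more can be done
None
```

I handed the job in at about 18 s: the level is on the shelf and the fingers are pressing it down with about 14 N. The bubble was centred when I last saw it, before the gripper covered the window, and the shelf barely moved under the press; the hand-in call returned no verdict.

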